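# Move the plaster pieces from drying rack to carrying rack in the same order

## Robot

A 6-joint arm with a two-finger parallel gripper is mounted at the origin on the work surface. World frame = base frame: x ahead of the robot, y to its left, z up, the work surface at z = 0. Lengths are in m, angles in rad, forces in N, time in s.
With the tool pointing down it reaches from about 0.35 to 0.775 m from the base axis. Payload 5.5 kg.
Tool frame: the origin (TCP) lies at the very end of the fingers, on their centre line; the grasp point (between the pads) lies 19 mm behind it; z points along the fingers, x is the direction in which the jaws open and shut, and the axes are right-handed (so a half turn about z gives the same grasp; the last joint's range is limited). The gripper opens to 85 mm and grips with 20 to 120 N. Pads are 22 mm wide; open, the fingers measure 114 mm over their backs; the gripper's body (76 mm by 85 mm) begins 54 mm behind the grasp point. The pads swing forward as they close: fully open they stand 13 mm farther back than shut.
Start: joints at [1.067, 0.313, 0.046, 1.304, 0, 1.431], TCP at [0.205, 0.537, 0.231] pointing down, gripper open.
Joint ranges: [-2.76, 2.76], [-0.86, 1.69], [-1.03, 1.26], [-2.2, 2.34], [-1.47, 1.5], [-3.14, 3.14]. Speed limits (rad/s): [2.57, 2.57, 3.14, 3.14, 3.14, 3.14].

## Interface

Orientations are given as a 3x3 rotation matrix whose columns are the frame's x, y, z axes.
In Python, from cell import * gives the robot as it stands.
- The arm moves only by the tool move_arm, never from a script. Its argument "deltas" is a list that holds one entry, the list of rows, each a list of 7 numbers: the finger opening in m, from 0 to 0.0854, then the shift along the tool's x, y, z in m, then the turn, a rotation vector about the tool's x, y, z in rad. A call has 1 to 12 rows; each row is the pose to reach, as a shift and turn from the pose measured when the call began, along the tool's axes at that moment; what a row does not reach only later rows make up. A row lasts 1/8 s, in which the tool goes at most 62.5 mm and 10.7 degrees, less where a joint would pass 70% of its speed; a pose out of reach is approached as far as the arm can. A call with a gripper value outside its range is refused whole. The fingers move at their own pace and stop on an object; the grip force is fixed at half the most. Time passes only in rows, so rows that repeat a pose let the fingers close. It gives the time, the measured TCP pose, the force and the opening at its end, in the units of the state.
- sense(): the state, without advancing time (a new reading comes with each control period).
- read_camera(name): name is "side" or "top"; returns a dict with "pixels" (384x512x3 uint8, red, green, blue), "intrinsics" (3x3 intrinsics, pixels), "R" (3x3) and "t" (3): a world point X has camera coordinates R X + t. Camera axes: x right, y down, z forward; pixel columns grow to the right and rows downward; lengths in m; the calibration is good to about 2 mm. A picture is of the moment at which its call begins. There is no depth.
- close_job(): hands the job in, once; it reports no verdict.
The state is a dict: "time_s": time; "joint_positions": joint angles; "joint_vel": joint speeds; "tau": joint torques, N m; "position": TCP position; "orientation": TCP orientation; "force": force on the tool from outside, world axes, zero at the start; "ft_torque": the same for the moment, N m; "grip_width": finger opening in m.
Only numpy, scipy, OpenCV 4.12 (cv2) and the standard library are available. Lean on these libraries where they do the work, as an engineer would, in place of code of your own. Each camera call takes 0.05 s, during which the arm holds its last target.

## Task

The workshop's four plaster pieces have dried, and we know whose is whose only by their place in the row. Move them from the slatted drying rack into the carrying rack, keeping the same order counted from the end nearest the robot: one to a bay, each standing upright on the floor of its bay. Set the brittle pieces down gently, never drop or topple them, and leave the paste pot and the palette knife where they are.

Things in the scene. Friction and masses are not known exactly. Their poses are not given: they have to be found in the camera images.
- vase: Cast plaster bottle vase, off-white, round, 84 mm high: straight body 47 mm across from 8 to 56 mm up, narrow neck above it, lip 32 mm across. About 150 g. Origin at the centre of its underside, z up. Best taken from above with the pads about 46 mm above its underside, across the 47 mm body.
- toadstool: Cast plaster toadstool, off-white, round, 76 mm high: foot 42 mm across, thin stem, domed cap with warts, widest 55 mm with a straight rim from 40 to 54 mm up. About 120 g. Origin at the centre of its underside, z up. Best taken from above with the pads about 46 mm above its underside, across the 55 mm rim of the cap.
- house: Cast plaster cottage, off-white, 46 mm long (x), 40 mm wide (y): straight walls 52 mm high, roof ridge along x at 72 mm, chimney to 77 mm, dark door on the -x end. About 160 g. Origin at the centre of its underside. Its x lies within 0.3 rad of the row. Best taken from above, pads about 46 mm above its underside, closing along its y across the 40 mm.
- owl: Cast plaster owl, off-white, round, body 48 mm across from 8 to 54 mm up, two pointed ears to 82 mm, eyes and beak on its -x side. About 160 g. Origin at the centre of its underside, z up. Best taken from above with the pads about 46 mm above its underside, across the 48 mm body.
- vase_tile: Cork tile 68 x 68 x 6 mm, fixed on the drying rack, on which the vase stands at the start; it stays there and so keeps the vase's place in the old row. All four tiles look alike. Origin at the centre of its underside; its top, where the piece stands, is 6 mm above.
- toadstool_tile: Cork tile 68 x 68 x 6 mm, fixed on the drying rack, on which the toadstool stands at the start; it stays there and so keeps the toadstool's place in the old row. All four tiles look alike. Origin at the centre of its underside; its top, where the piece stands, is 6 mm above.
- house_tile: Cork tile 68 x 68 x 6 mm, fixed on the drying rack, on which the house stands at the start; it stays there and so keeps the house's place in the old row. All four tiles look alike. Origin at the centre of its underside; its top, where the piece stands, is 6 mm above.
- owl_tile: Cork tile 68 x 68 x 6 mm, fixed on the drying rack, on which the owl stands at the start; it stays there and so keeps the owl's place in the old row. All four tiles look alike. Origin at the centre of its underside; its top, where the piece stands, is 6 mm above.
- drying_rack: Fixed low rack of dark brown slats on one side of the table, running away from the robot (yaw within 0.3 rad), 328 (x) by 86 mm, slat tops 24 mm above the table. Origin on the table under its middle, x along the row towards the far end. Its four places, each with a cork tile, are at x = -117 (nearest the robot), -39, 39, 117 mm; the pieces stand within 5 mm of their tiles' middles.
- carrying_rack: Fixed pale wooden rack on the other side, empty, running away from the robot (yaw within 0.3 rad), 328 (x) by 90 mm. Origin on the table under its middle, x towards the far end. Four bays at x = -117 (nearest the robot), -39, 39, 117 mm, y = 0, each 70 (x) by 74 mm (y) inside; floor 18 mm above the table, tops of rails and dividers 38 mm, end boards 55 mm, walls 8 to 12 mm thick.
- paste_pot: Bystander: small white lidded paste pot, loose, 44 mm across, 42 mm high, standing between the racks. Origin at the centre of its underside.
- palette_knife: Bystander: palette knife with wooden handle and steel blade, loose, lying between the racks along x, 205 mm long, 20 mm wide, 16 mm high. Origin under its middle.

How it is judged:
By the outcome, as a careful person would: the job done as asked, in the order asked, and still so for the second after the job is handed in, with the robot touching nothing.
It also fails if it takes over 96 s, if anything falls off the work surface, if the arm or the gripper's body presses on something with over 40 N, if the wrist force passes 120 N, or if a joint passes its speed limit or range.

## Working session

There is one attempt and no reset: what is moved stays moved. The work goes in short steps, Python scripts to look and compute and a tool call to move; the robot and the scene stay as the last step left them, time stands still between calls to the robot, and variables do not carry over. Pictures are saved under pics/ and viewed, and the job is handed in when it is done.

Besides the shell and the picture viewer there is one more tool, called after "Emit:" by a JSON object that holds its "api" and its "payload", one argument or row to a line. move_arm: Moves the arm, as the interface text tells. Its arguments: {"type":"object","properties":{"deltas":{"type":"array"}},"required":["deltas"]}

```bash
mkdir -p pics; ls; python3 - <<'E'
from cell import *
import cv2,pickle
s=sense(); print(s)
for n in("top","side"):
    c=read_camera(n); pickle.dump(c,open(n+".pkl","wb")); cv2.imwrite(f"pics/{n}0.png",c["pixels"][:,:,::-1]); print(n,c["intrinsics"],c["R"],c["t"])
E
```

```text
pics
{'time_s': 0.0, 'joint_positions': array([1.06740778e+00, 3.13982772e-01, 4.49657949e-02, 1.30358728e+00,
       3.07479699e-05, 1.43119594e+00]), 'joint_vel': array([ 0.00150223, -0.0006248 , -0.00063371, -0.00110933,  0.00126782,
       -0.00121137]), 'tau': array([-9.92809146e-04, -4.80632758e+01,  2.98532152e+01,  1.95455714e-02,
       -2.79577289e-04,  5.45608444e-06]), 'position': array([0.20434654, 0.53691763, 0.2304135 ]), 'orientation': array([[ 3.55816248e-01,  9.34555503e-01, -8.99071588e-04],
       [ 9.34554229e-01, -3.55817273e-01, -1.56882656e-03],
       [-1.78606070e-03, -2.82017172e-04, -9.99998365e-01]]), 'force': array([-0.49825571,  0.30531072,  0.42429095]), 'ft_torque': array([-0.03049993, -0.04778959, -0.07813988]), 'grip_width': 0.08549547175329066}
top [[378.29564141   0.         255.72426664]
 [  0.         378.29564141 189.57709416]
 [  0.           0.           1.        ]] [[ 0.00616907 -0.99997094  0.00447882]
 [-0.97647869 -0.00698936 -0.2155006 ]
 [ 0.21552564 -0.00304403 -0.97649344]] [-0.02765296  0.5501486   0.82957801]
side [[473.49271487   0.         249.0841792 ]
 [  0.         473.49271487 187.96982052]
 [  0.           0.           1.        ]] [[-0.85241763 -0.52253956  0.01834656]
 [-0.41419769  0.6534334  -0.63361271]
 [ 0.31909945 -0.54770175 -0.77343283]] [0.45159785 0.26122861 0.70610278]
```

View pics/top0.png

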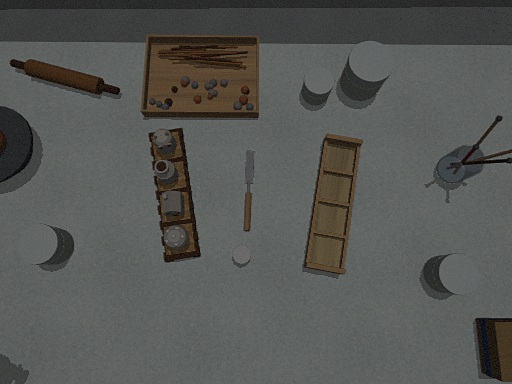

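View pics/side0.png

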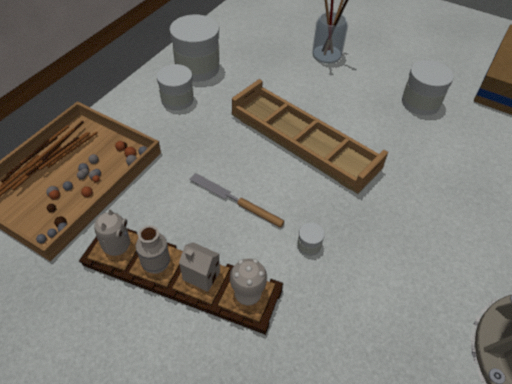

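The row from the near end is toadstool (176,237 in the top view), house (172,203), vase (164,170), owl (162,142). The empty carrying rack is on the right, at about (333,205). I'll zoom in to measure.

```bash
python3 - <<'E'
import cv2
def crop(n,x0,y0,x1,y1,k,o):
    im=cv2.imread(f"pics/{n}0.png")[y0:y1,x0:x1]
    im=cv2.convertScaleAbs(im,alpha=1.6)
    im=cv2.resize(im,None,fx=k,fy=k,interpolation=cv2.INTER_CUBIC)
    for i in range(x0,x1,10): cv2.putText(im,str(i),((i-x0)*k,8),0,.3,(0,255,255),1); cv2.line(im,((i-x0)*k,10),((i-x0)*k,16),(0,255,255),1)
    for i in range(y0,y1,10): cv2.putText(im,str(i),(0,(i-y0)*k+4),0,.3,(0,255,255),1)
    cv2.imwrite(o,im)
crop("top",130,120,260,270,4,"pics/c1.png")
crop("top",290,125,380,280,3,"pics/c2.png")
crop("side",70,200,290,335,3,"pics/c3.png")
crop("side",220,75,400,195,4,"pics/c4.png")
E
```

```text
(no output)
```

View pics/c1.png

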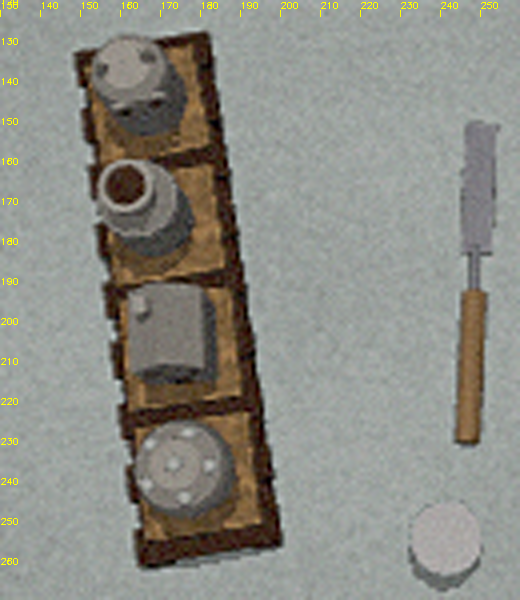

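View pics/c2.png

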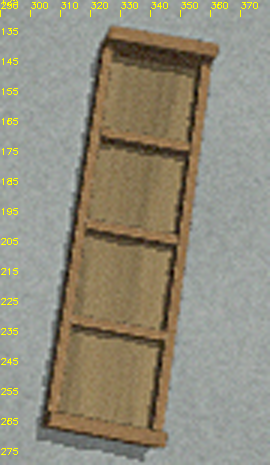

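View pics/c3.png

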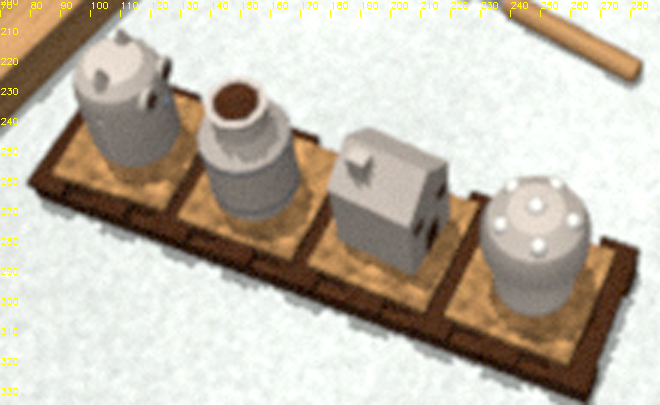

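View pics/c4.png

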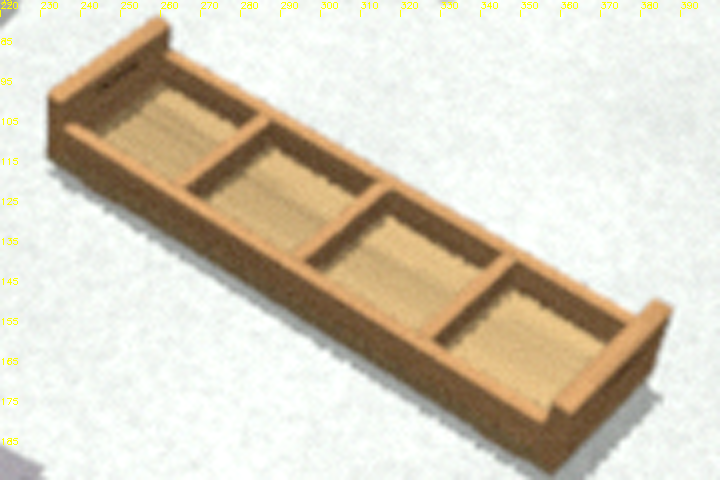

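```bash
cat > h.py <<'E'
import numpy as np,pickle,cv2
from scipy.optimize import least_squares
cams={n:pickle.load(open(f"{n}.pkl","rb")) for n in("top","side")}
def proj(n,X,c=None):
    c=c or cams[n]; p=(c["R"]@np.atleast_2d(X).T).T+c["t"]; q=(c["intrinsics"]@p.T).T; return q[:,:2]/q[:,2:]
CR={"c1":("top",130,120,4),"c2":("top",290,125,3),"c3":("side",70,200,3),"c4":("side",220,75,4)}
def px(c,p):
    n,x0,y0,k=CR[c]; return n,np.array([x0+(p[0]+.5)/k-.5,y0+(p[1]+.5)/k-.5])
def world(p,L):
    c,s=np.cos(p[2]),np.sin(p[2]); L=np.asarray(L,float); return np.array([p[0]+c*L[0]-s*L[1],p[1]+s*L[0]+c*L[1],L[2]])
def fit(obs,p0,free=3):
    O=[(px(c,p),np.array(L)/1000) for c,p,L in obs]
    def r(p):
        q=np.r_[p,[0]*(3-len(p))]
        return np.concatenate([proj(n,world(q,L))[0]-m for (n,m),L in O])
    s=least_squares(r,p0,loss="soft_l1"); return s.x,r(s.x).reshape(-1,2)
E
cat > fit.py <<'E'
from h import *
X=dict(t=-117,h=-39,v=39,o=117)
def T(k,a,b): return (X[k]+34*a,34*b,30)
D=[("c1",(74,54),(164,43,24)),("c1",(208,33),(164,-43,24)),("c1",(282,545),(-164,-43,24)),("c1",(138,566),(-164,43,24)),
("c3",(30,183),(164,43,24)),
("c3",(570,362),T('t',-1,1)),("c3",(617,243),T('t',-1,-1)),("c3",(445,318),T('t',1,1)),("c3",(178,213),T('v',1,1)),("c3",(52,175),T('o',1,1)),("c3",(168,207),T('o',-1,1)),("c3",(307,263),T('h',1,1)),("c3",(428,310),T('h',-1,1)),("c3",(295,260),T('v',-1,1)),
("c1",(145,537),T('t',-1,1)),("c1",(265,518),T('t',-1,-1)),("c1",(246,415),T('t',1,-1)),("c1",(130,410),T('h',-1,1)),("c1",(240,395),T('h',-1,-1)),("c1",(118,285),T('v',-1,1)),("c1",(232,270),T('v',-1,-1)),("c1",(215,150),T('o',-1,-1)),("c1",(203,45),T('o',1,-1))]
C=[("c2",(110,27),(164,45,55)),("c2",(219,43),(164,-45,55)),("c2",(166,437),(-164,-45,55)),("c2",(47,422),(-164,45,55)),
("c4",(160,16),(164,-45,55)),("c4",(48,95),(164,45,55)),("c4",(670,308),(-164,-45,55)),("c4",(572,413),(-164,45,55))]
for x,a,b in((78,(105,138),(186,150)),(0,(85,230),(180,240)),(-78,(70,323),(165,333))): C+=[("c2",a,(x,37,38)),("c2",b,(x,-37,38))]
for x,a,b in((78,(188,183),(268,117)),(0,(305,257),(388,183)),(-78,(433,333),(512,255))): C+=[("c4",a,(x,37,38)),("c4",b,(x,-37,38))]
for n,O,p0 in(("dry",D,[.55,.2,.1]),("car",C,[.55,-.2,-.1])):
    p,r=fit(O,p0); print(n,p.round(4)); print(r.round(1).tolist())
    if n=="dry": d=p
    for k,x in zip("1234",(-.117,-.039,.039,.117)): print(k,world(p,(x,0,0)).round(4), np.hypot(*world(p,(x,0,0))[:2]).round(3))
P={"vase":[("c1",(127,187),(0,0,114)),("c3",(238,103),(0,0,114))],
"owl":[("c1",(125,61),(0,0,112)),("c3",(111,56),(0,0,112))],
"toad":[("c1",(184,467),(0,0,77)),("c3",(536,237),(0,0,77))]}
for n,O in P.items():
    p,r=fit(O,d[:2]); L=np.linalg.inv([[np.cos(d[2]),-np.sin(d[2])],[np.sin(d[2]),np.cos(d[2])]])@(p-d[:2]); print(n,p.round(4),"in rack",L.round(4),r.round(1).tolist())
H=[("c3",(368,128),(23,0,102)),("c3",(447,160),(-23,0,102)),("c3",(335,180),(23,20,82)),("c3",(408,212),(-23,20,82))]
p,r=fit(H,world(d,(-.039,0,0))); p[2:]=p[2:]
print(p.round(4),"house",r.round(1).tolist(), world(d,(-.039,0,0)))
E
python3 fit.py
```

```text
dry [0.552  0.1778 0.1785]
[[-0.0, -1.2], [0.2, -1.4], [-0.2, -0.4], [-0.5, 0.7], [-1.2, -1.6], [0.8, 0.0], [0.1, 1.7], [0.8, -1.0], [0.3, 0.4], [0.5, -2.7], [-1.9, 0.3], [1.0, 0.1], [0.5, -0.6], [-0.7, -1.0], [0.3, 1.7], [-0.8, 1.4], [-0.0, -1.2], [0.1, 0.7], [0.9, -0.3], [-0.7, 0.5], [-1.4, -0.4], [-1.3, -0.7], [-1.8, 0.1]]
1 [0.4368 0.157  0.    ] 0.464
2 [0.5136 0.1709 0.    ] 0.541
3 [0.5903 0.1847 0.    ] 0.619
4 [0.6671 0.1985 0.    ] 0.696
car [ 0.5254 -0.2112 -0.1774]
[[-0.1, -0.7], [0.1, 0.3], [-0.0, 4.5], [0.2, 2.0], [-0.2, -0.6], [-0.3, -0.7], [2.5, 0.0], [1.1, 0.3], [-1.5, -2.0], [1.6, -0.6], [0.5, -1.8], [-0.6, 0.4], [0.6, -0.9], [0.1, 1.6], [-2.0, 0.5], [0.5, -0.5], [-1.4, 0.2], [-0.0, 0.0], [-1.5, 0.7], [0.4, 0.2]]
1 [ 0.4102 -0.1905  0.    ] 0.452
2 [ 0.487  -0.2043  0.    ] 0.528
3 [ 0.5637 -0.2181  0.    ] 0.604
4 [ 0.6405 -0.2318  0.    ] 0.681
vase [0.5903 0.1888] in rack [0.0397 0.004 ] [[-0.7, -0.2], [0.3, -0.3]]
owl [0.6648 0.199 ] in rack [0.1148 0.0009] [[-2.5, 0.1], [0.2, -0.9]]
toad [0.4371 0.1562] in rack [-0.1169 -0.0009] [[-0.5, 0.3], [-0.0, -0.5]]
[0.5145 0.1607 0.1043] house [[-3.2, -0.6], [-2.4, 0.4], [2.2, -0.6], [4.7, 0.7]] [0.51357924 0.17085395 0.        ]
```

```bash
cat > ov.py <<'E'
from h import *
import sys
d=[.552,.1778,.1785]; c=[.5254,-.2112,-.1774]
objs={"vase":(.5903,.1888,0),"owl":(.6655,.1990,0),"toad":(.4371,.1562,0),"house":(.5135,.170,.15)}
def draw(ims,k,off):
    def poly(n,pts,col):
        q=(proj(n,np.array(pts))-off[n]+.5)*k
        cv2.polylines(ims[n],[np.round(q*8).astype(int)],True,col,1,cv2.LINE_AA,3)
    for n in ims:
        def rect(p,x0,x1,y0,y1,z,col): poly(n,[world(p,(x,y,z)) for x,y in((x0,y0),(x1,y0),(x1,y1),(x0,y1))],col)
        def circ(p,r,z,col=(0,255,0)): poly(n,[(p[0]+r*np.cos(t),p[1]+r*np.sin(t),z) for t in np.linspace(0,6.28,40)],col)
        rect(d,-.164,.164,-.043,.043,.024,(0,0,255))
        rect(c,-.164,.164,-.045,.045,.055,(0,0,255))
        for x in(-.117,-.039,.039,.117):
            rect(d,x-.034,x+.034,-.034,.034,.03,(255,255,0)); rect(c,x-.035,x+.035,-.037,.037,.038,(255,255,0)); rect(c,x-.035,x+.035,-.037,.037,.018,(255,0,0))
        o=objs; circ(o["vase"],.016,.114); circ(o["vase"],.0235,.086); circ(o["vase"],.0235,.038)
        circ(o["owl"],.024,.084); circ(o["owl"],.024,.038)
        circ(o["toad"],.0275,.07);circ(o["toad"],.0275,.084); circ(o["toad"],.021,.03)
        h=o["house"]; rect(h,-.023,.023,-.02,.02,.03,(0,255,0)); rect(h,-.023,.023,-.02,.02,.082,(0,255,0)); poly(n,[world(h,(x,0,.102)) for x in(-.023,.023)],(0,255,0))
if __name__=="__main__":
    ims={};off={"top":np.array([130,120]),"side":np.array([70,70])}
    for n,(w,hh) in(("top",(240,160)),("side",(330,270))):
        k=3 if n=="top" else 2.4
        k=3.3 if n=="top" else 2.2
        a=cams[n]["pixels"][off[n][1]:off[n][1]+hh,off[n][0]:off[n][0]+w,::-1]
        im={n:cv2.resize(cv2.convertScaleAbs(a,alpha=1.6),None,fx=k,fy=k,interpolation=cv2.INTER_CUBIC)}
        draw(im,k,off); cv2.imwrite(f"pics/ov_{n}{sys.argv[1]}.png",im[n])
E
python3 ov.py 1
```

```text
(no output)
```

View pics/ov_top1.png

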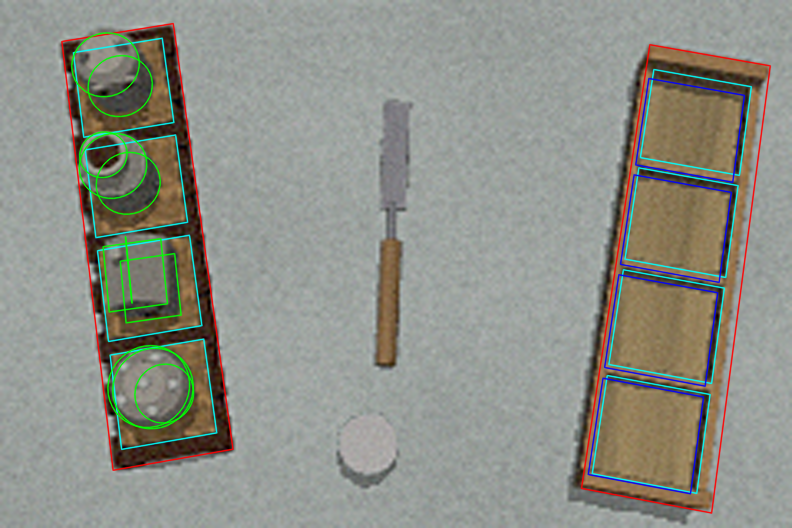

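View pics/ov_side1.png

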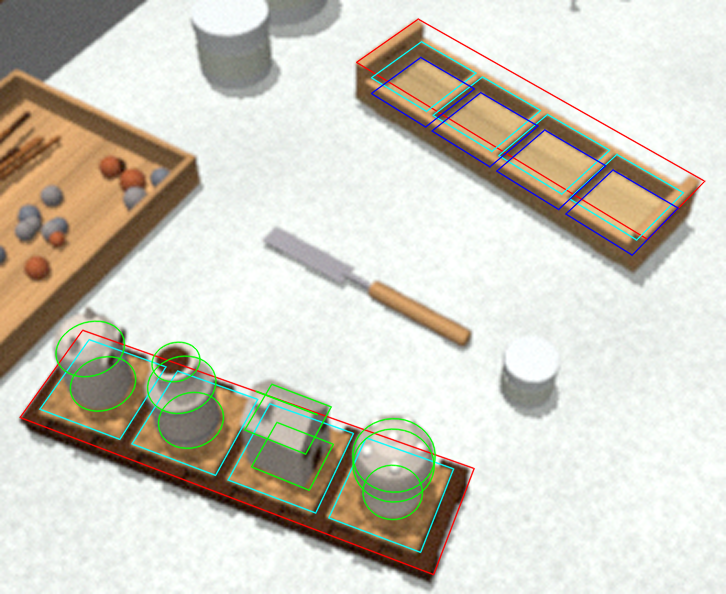

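```bash
cat > zh.py <<'E'
from ov import *
import ov,sys
ov.objs["house"]=tuple(map(float,sys.argv[2:5]))
out=[]
for n,o in(("top",(155,185)),("side",(170,235))):
    a=cams[n]["pixels"][o[1]:o[1]+(38 if n=="top" else 76),o[0]:o[0]+(38 if n=="top" else 60),::-1]
    k=10 if n=="top" else 6
    i=cv2.resize(cv2.convertScaleAbs(a,alpha=1.6),None,fx=k,fy=k,interpolation=cv2.INTER_CUBIC)
    j=i.copy(); draw({n:j},k,{n:np.array(o)})
    v=j if n=="top" else j
    out.append(cv2.copyMakeBorder(v,0,460-v.shape[0],0,4,0))
cv2.imwrite(f"pics/zh{sys.argv[1]}.png",np.hstack(out))
E
python3 zh.py 1 .516 .170 .1
```

```text
(no output)
```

View pics/zh1.png

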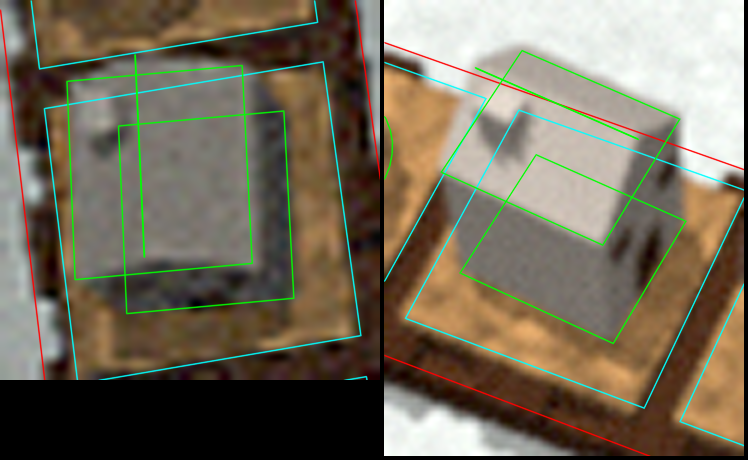

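The overlay matches the scene: racks to about 2 mm, pieces close. The house is at about (.516,.169), yaw about 0.14. I'll start with the toadstool.

```bash
cat > plan.py <<'E'
import sys,numpy as np
from cell import *
from scipy.spatial.transform import Rotation as Ro
def plan(x,y,z,a):
    s=sense(); R0=np.array(s["orientation"]); p=np.array(s["position"])
    R=np.array([[np.cos(a),np.sin(a),0],[np.sin(a),-np.cos(a),0],[0,0,-1]])
    print("t",s["time_s"],"pos",p.round(4),"F",np.round(s["force"],1),"w",round(s["grip_width"],4))
    print("shift",(R0.T@(np.array([x,y,z])-p)).round(4),"rot",Ro.from_matrix(R0.T@R).as_rotvec().round(4))
plan(*map(float,sys.argv[1:5]))
E
python3 plan.py .437 .1565 .2 1.749
```

```text
t 0.1 pos [0.2044 0.537  0.2305] F [-0.7 -0.2  0.2] w 0.0856
shift [-0.2727  0.3528  0.0309] rot [-0.0007  0.0015 -0.542 ]
```

Emit:
{"api": "move_arm", "payload": {
  "deltas": [
    [[0.085,-0.047,0.06,0.0,0,0,-0.14],[0.085,-0.09,0.118,0.0,0,0,-0.28],[0.085,-0.136,0.176,0.0,0,0,-0.41],[0.085,-0.18,0.233,0.01,0,0,-0.542],[0.085,-0.226,0.29,0.02,0,0,-0.542],[0.085,-0.273,0.353,0.031,0,0,-0.542],[0.085,-0.273,0.353,0.031,0,0,-0.542],[0.085,-0.273,0.353,0.031,0,0,-0.542],[0.085,-0.273,0.353,0.031,0,0,-0.542]]
  ]
}}

```text
time_s: 1.23
position: [0.4369, 0.1558, 0.1995]
orientation: [[-0.175, 0.984, -0.002], [0.984, 0.175, -0.001], [-0.001, -0.002, -1.0]]
force: [-0.5, 1.1, 0.8]
grip_width: 0.0852
```

```bash
python3 plan.py .437 .1565 .055 1.749
```

```text
t 1.225 pos [0.4369 0.1558 0.1995] F [-0.5  1.1  0.8] w 0.0852
shift [0.0008 0.0006 0.1445] rot [-0.0024  0.0008 -0.0019]
```

Emit:
{"api": "move_arm", "payload": {
  "deltas": [
    [[0.085,0.001,0,0.04,0,0,0],[0.085,0.001,0,0.08,0,0,0],[0.085,0.001,0,0.11,0,0,0],[0.085,0.001,0,0.13,0,0,0],[0.085,0.001,0,0.144,0,0,0],[0.085,0.001,0,0.144,0,0,0],[0.085,0.001,0,0.144,0,0,0]]
  ]
}}

```text
time_s: 2.1
position: [0.4368, 0.1572, 0.0562]
orientation: [[-0.176, 0.984, -0.001], [0.984, 0.176, -0.001], [-0.001, -0.001, -1.0]]
force: [0.2, -0.0, 0.8]
grip_width: 0.0851
```

```bash
cat > pic.py <<'E'
import sys,cv2,numpy as np
from cell import *
o=[]
for n,(x,y,w,h) in(("top",(130,115,250,160)),("side",(70,60,330,275))):
    a=read_camera(n)["pixels"][y:y+h,x:x+w,::-1]; a=cv2.convertScaleAbs(a,alpha=1.6)
    o.append(cv2.resize(a,None,fx=400/w,fy=400/w,interpolation=cv2.INTER_CUBIC))
H=max(i.shape[0] for i in o); cv2.imwrite(f"pics/{sys.argv[1]}.png",np.hstack([cv2.copyMakeBorder(i,0,H-i.shape[0],0,0,0) for i in o]))
E
python3 pic.py a1
```

```text
(no output)
```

View pics/a1.png

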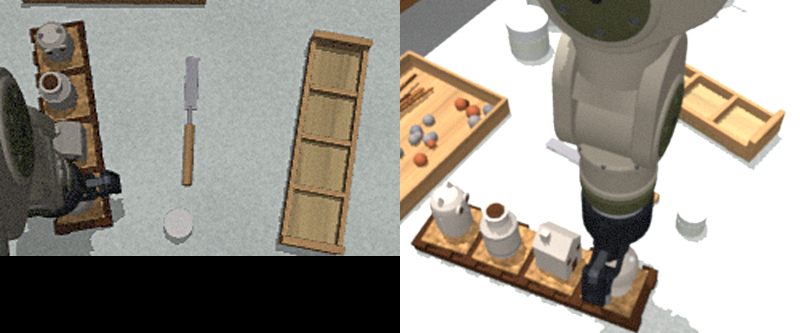

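The side view shows the fingers straddling the toadstool at about (610,270), clear of the house. Closing.

Emit:
{"api": "move_arm", "payload": {
  "deltas": [
    [[0.07,0,0,0,0,0,0],[0.06,0,0,0,0,0,0],[0.055,0,0,0,0,0,0],[0.045,0,0,0,0,0,0],[0.03,0,0,0,0,0,0],[0.03,0,0,0,0,0,0],[0.03,0,0,0,0,0,0]]
  ]
}}

```text
time_s: 3.08
position: [0.4376, 0.1566, 0.0571]
orientation: [[-0.175, 0.985, 0.001], [0.985, 0.175, -0.001], [-0.002, 0.0, -1.0]]
force: [-1.7, -2.5, 7.4]
grip_width: 0.0529
```

Emit:
{"api": "move_arm", "payload": {
  "deltas": [
    [[0.03,0,0,-0.002,0,0,0],[0.03,0,0,-0.005,0,0,0],[0.03,0,0,-0.01,0,0,0],[0.03,0,0,-0.015,0,0,0],[0.03,0,0,-0.015,0,0,0]]
  ]
}}

```text
time_s: 3.7
position: [0.4381, 0.1567, 0.0727]
orientation: [[-0.175, 0.985, 0.002], [0.985, 0.175, -0.001], [-0.002, 0.001, -1.0]]
force: [0.8, 0.0, -0.4]
grip_width: 0.0532
```

```bash
python3 pic.py a2
```

```text
(no output)
```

View pics/a2.png

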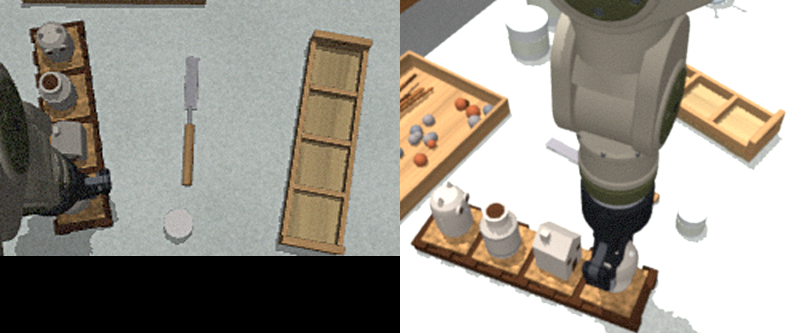

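The toadstool is clear of its tile and upright (side view around (610,270)), and the force change matches its weight.

```bash
python3 plan.py .4102 -.1905 .2 1.393
```

```text
t 3.8 pos [0.4377 0.1566 0.0722] F [-0.4  0.4 -1.3] w 0.0532
shift [-0.3371 -0.0878 -0.1273] rot [0.0009 0.0014 0.354 ]
```

Emit:
{"api": "move_arm", "payload": {
  "deltas": [
    [[0.03,0,0,-0.045,0,0,0],[0.03,0,0,-0.09,0,0,0],[0.03,-0.02,-0.005,-0.127,0,0,0.02],[0.03,-0.065,-0.017,-0.127,0,0,0.07],[0.03,-0.115,-0.03,-0.127,0,0,0.12],[0.03,-0.165,-0.043,-0.127,0,0,0.18],[0.03,-0.215,-0.056,-0.127,0,0,0.23],[0.03,-0.265,-0.069,-0.127,0,0,0.28],[0.03,-0.31,-0.08,-0.127,0,0,0.33],[0.03,-0.337,-0.088,-0.127,0,0,0.354],[0.03,-0.337,-0.088,-0.127,0,0,0.354],[0.03,-0.337,-0.088,-0.127,0,0,0.354]]
  ]
}}

```text
time_s: 5.3
position: [0.4096, -0.1898, 0.1994]
orientation: [[0.177, 0.984, 0.0], [0.984, -0.177, -0.0], [-0.0, 0.0, -1.0]]
force: [-0.2, -0.5, -1.2]
grip_width: 0.0532
```

```bash
python3 plan.py .4102 -.1905 .045 1.393
```

```text
t 5.3 pos [ 0.4096 -0.1898  0.1994] F [-0.2 -0.5 -1.2] w 0.0532
shift [-0.0005  0.0006  0.1544] rot [0.0002 0.0004 0.0001]
```

Emit:
{"api": "move_arm", "payload": {
  "deltas": [
    [[0.03,0,0,0.04,0,0,0],[0.03,0,0,0.075,0,0,0],[0.03,0,0,0.105,0,0,0],[0.03,0,0,0.12,0,0,0],[0.03,0,0,0.125,0,0,0],[0.03,0,0,0.125,0,0,0]]
  ]
}}

```text
time_s: 6.05
position: [0.4099, -0.1892, 0.0746]
orientation: [[0.175, 0.984, 0.0], [0.984, -0.175, -0.0], [-0.0, 0.0, -1.0]]
force: [-0.0, 0.5, -2.1]
grip_width: 0.0532
```

```bash
python3 pic.py a3
```

```text
(no output)
```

View pics/a3.png

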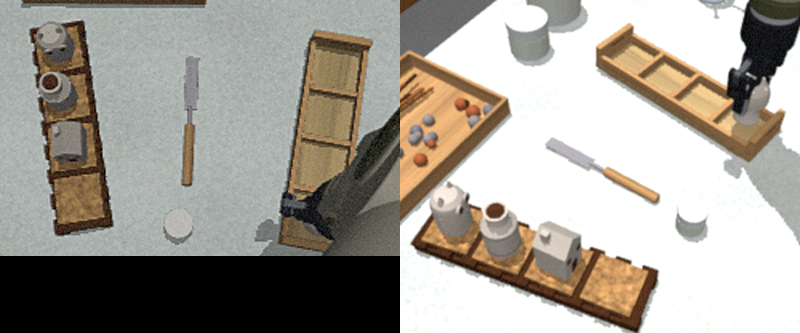

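The toadstool hangs above the nearest bay, at about (750,105) in the side picture, inside the bay opening. Lowering gently.

Emit:
{"api": "move_arm", "payload": {
  "deltas": [
    [[0.03,0,0.001,0.008,0,0,0],[0.03,0,0.001,0.014,0,0,0],[0.03,0,0.001,0.019,0,0,0],[0.03,0,0.001,0.023,0,0,0],[0.03,0,0.001,0.026,0,0,0],[0.03,0,0.001,0.028,0,0,0],[0.03,0,0.001,0.028,0,0,0]]
  ]
}}

```text
time_s: 7.02
position: [0.4113, -0.1901, 0.0471]
orientation: [[0.176, 0.984, 0.001], [0.984, -0.176, -0.001], [-0.001, 0.001, -1.0]]
force: [0.1, -0.9, -0.8]
grip_width: 0.0531
```

Emit:
{"api": "move_arm", "payload": {
  "deltas": [
    [[0.03,0,0,0.001,0,0,0],[0.03,0,0,0.002,0,0,0],[0.03,0,0,0.003,0,0,0],[0.03,0,0,0.003,0,0,0]]
  ]
}}

```text
time_s: 7.52
position: [0.4117, -0.1903, 0.0451]
orientation: [[0.176, 0.984, 0.002], [0.984, -0.176, -0.002], [-0.001, 0.002, -1.0]]
force: [-2.4, 1.5, 9.2]
grip_width: 0.0532
```

Contact came at z=0.045 as predicted (9 N). Opening gently.

Emit:
{"api": "move_arm", "payload": {
  "deltas": [
    [[0.055,0,0,-0.0005,0,0,0],[0.06,0,0,0,0,0,0],[0.07,0,0,0,0,0,0],[0.08,0,0,0,0,0,0],[0.08,0,0,-0.01,0,0,0],[0.08,0,0,-0.03,0,0,0],[0.08,0,0,-0.06,0,0,0],[0.08,0,0,-0.11,0,0,0],[0.08,0,0,-0.15,0,0,0],[0.08,0,0,-0.155,0,0,0],[0.08,0,0,-0.155,0,0,0]]
  ]
}}

```text
time_s: 8.9
position: [0.4114, -0.19, 0.2004]
orientation: [[0.176, 0.984, 0.003], [0.984, -0.176, -0.002], [-0.002, 0.003, -1.0]]
force: [-0.5, -0.0, -0.4]
grip_width: 0.0801
```

```bash
python3 plan.py .516 .169 .2 1.711
```

```text
t 8.9 pos [ 0.4114 -0.19    0.2004] F [-0.5 -0.  -0.4] w 0.0801
shift [ 0.3718  0.0398 -0.    ] rot [ 0.003   0.0021 -0.317 ]
```

Emit:
{"api": "move_arm", "payload": {
  "deltas": [
    [[0.08,0.05,0.005,0,0,0,-0.04],[0.08,0.11,0.012,0,0,0,-0.1],[0.08,0.17,0.018,0,0,0,-0.15],[0.08,0.23,0.025,0,0,0,-0.2],[0.08,0.29,0.031,0,0,0,-0.26],[0.08,0.345,0.037,0,0,0,-0.3],[0.08,0.372,0.04,0,0.003,0.002,-0.317],[0.08,0.372,0.04,0,0.003,0.002,-0.317],[0.08,0.372,0.04,0,0.003,0.002,-0.317]]
  ]
}}

```text
time_s: 10.02
position: [0.5152, 0.1685, 0.1987]
orientation: [[-0.139, 0.99, -0.003], [0.99, 0.139, -0.001], [-0.001, -0.003, -1.0]]
force: [-0.6, 0.0, 0.2]
grip_width: 0.0802
```

```bash
python3 plan.py .516 .169 .055 1.711; python3 pic.py a4
```

```text
t 10.025 pos [0.5152 0.1685 0.1987] F [-0.6  0.   0.2] w 0.0802
shift [0.0005 0.0013 0.1437] rot [-0.0028  0.0006 -0.0003]
```

View pics/a4.png

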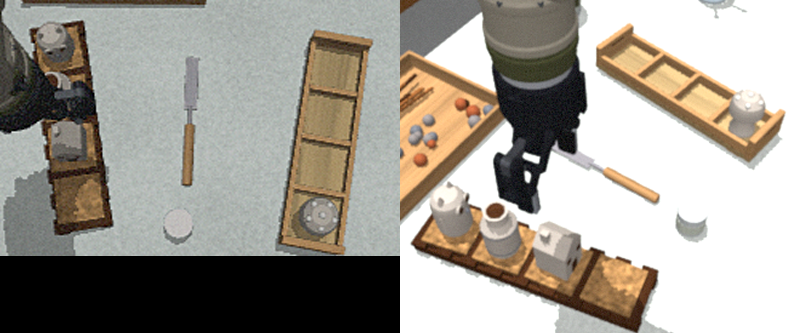

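The toadstool stands upright in the nearest bay, at (320,215) top and (747,112) side. Now down onto the house.

Emit:
{"api": "move_arm", "payload": {
  "deltas": [
    [[0.08,0.001,0.001,0.04,-0.003,0,0],[0.08,0.001,0.001,0.08,-0.003,0,0],[0.08,0.001,0.001,0.11,-0.003,0,0],[0.08,0.001,0.001,0.13,-0.003,0,0],[0.08,0.001,0.001,0.144,-0.003,0,0],[0.08,0.001,0.001,0.144,-0.003,0,0],[0.08,0.001,0.001,0.144,-0.003,0,0]]
  ]
}}

```text
time_s: 11.0
position: [0.517, 0.1689, 0.0563]
orientation: [[-0.138, 0.99, 0.003], [0.99, 0.138, 0.0], [-0.0, 0.003, -1.0]]
force: [1.0, 0.2, 0.7]
grip_width: 0.08
```

Emit:
{"api": "move_arm", "payload": {
  "deltas": [
    [[0.065,0,0,0,0,0,0],[0.055,0,0,0,0,0,0],[0.048,0,0,0,0,0,0],[0.043,0,0,0,0,0,0],[0.035,0,0,0,0,0,0],[0.02,0,0,0,0,0,0],[0.02,0,0,0,0,0,0],[0.02,0,0,0,0,0,0]]
  ]
}}

```text
time_s: 12.0
position: [0.5173, 0.1689, 0.0567]
orientation: [[-0.138, 0.99, 0.004], [0.99, 0.138, 0.0], [-0.0, 0.004, -1.0]]
force: [-0.8, -0.1, 5.0]
grip_width: 0.0393
```

Emit:
{"api": "move_arm", "payload": {
  "deltas": [
    [[0.02,0,0,-0.002,0,0,0],[0.02,0,0,-0.005,0,0,0],[0.02,0,0,-0.01,0,0,0],[0.02,0,0,-0.015,0,0,0],[0.02,0,0,-0.015,0,0,0]]
  ]
}}

```text
time_s: 12.62
position: [0.5177, 0.169, 0.0723]
orientation: [[-0.138, 0.99, 0.005], [0.99, 0.138, 0.0], [-0.0, 0.005, -1.0]]
force: [0.4, -0.9, -1.3]
grip_width: 0.0392
```

```bash
python3 plan.py .487 -.2043 .2 1.393; python3 pic.py a5
```

```text
t 12.625 pos [0.5177 0.169  0.0723] F [ 0.4 -0.9 -1.3] w 0.0392
shift [-0.3655 -0.0812 -0.128 ] rot [ 0.0049 -0.0004  0.3159]
```

View pics/a5.png

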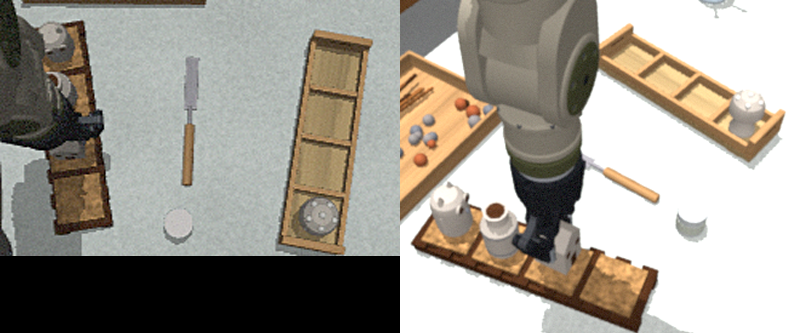

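The house is held and clear of its tile at (560,245) in the side view, with the vase untouched. Carrying it to bay 2.

Emit:
{"api": "move_arm", "payload": {
  "deltas": [
    [[0.02,0,0,-0.045,0,0,0],[0.02,0,0,-0.09,0,0,0],[0.02,-0.02,-0.004,-0.128,0,0,0.02],[0.02,-0.07,-0.016,-0.128,0,0,0.06],[0.02,-0.125,-0.028,-0.128,0,0,0.11],[0.02,-0.18,-0.04,-0.128,0,0,0.16],[0.02,-0.235,-0.052,-0.128,0,0,0.21],[0.02,-0.29,-0.064,-0.128,0,0,0.26],[0.02,-0.34,-0.076,-0.128,0.003,0,0.3],[0.02,-0.366,-0.081,-0.128,0.005,0,0.316],[0.02,-0.366,-0.081,-0.128,0.005,0,0.316],[0.02,-0.366,-0.081,-0.128,0.005,0,0.316]]
  ]
}}

```text
time_s: 14.22
position: [0.4867, -0.2042, 0.1993]
orientation: [[0.177, 0.984, -0.002], [0.984, -0.177, 0.001], [0.001, -0.002, -1.0]]
force: [0.1, 0.2, -2.5]
grip_width: 0.0395
```

```bash
python3 plan.py .487 -.2043 .045 1.393
```

```text
t 14.225 pos [ 0.4867 -0.2042  0.1993] F [ 0.1  0.2 -2.5] w 0.0395
shift [-0.0002  0.0006  0.1543] rot [-0.0018 -0.0009 -0.    ]
```

Emit:
{"api": "move_arm", "payload": {
  "deltas": [
    [[0.02,0,0,0.04,0,0,0],[0.02,0,0,0.075,0,0,0],[0.02,0,0,0.105,0,0,0],[0.02,0,0,0.125,0,0,0],[0.02,0,0,0.135,0,0,0],[0.02,0,0,0.142,0,0,0],[0.02,0,0,0.147,0,0,0],[0.02,0,0,0.15,0,0,0],[0.02,0,0,0.152,0,0,0],[0.02,0,0,0.152,0,0,0]]
  ]
}}

```text
time_s: 15.48
position: [0.4864, -0.2041, 0.0474]
orientation: [[0.177, 0.984, -0.001], [0.984, -0.177, 0.001], [0.001, -0.002, -1.0]]
force: [0.2, -0.3, -1.3]
grip_width: 0.0391
```

Emit:
{"api": "move_arm", "payload": {
  "deltas": [
    [[0.02,0,0,0.001,0,0,0],[0.02,0,0,0.002,0,0,0],[0.02,0,0,0.003,0,0,0],[0.02,0,0,0.003,0,0,0]]
  ]
}}

```text
time_s: 15.98
position: [0.4865, -0.2042, 0.0448]
orientation: [[0.177, 0.984, -0.001], [0.984, -0.177, 0.001], [0.001, -0.001, -1.0]]
force: [-1.5, 0.3, 2.5]
grip_width: 0.0395
```

Contact again at 0.0448. Opening and lifting.

Emit:
{"api": "move_arm", "payload": {
  "deltas": [
    [[0.042,0,0,0,0,0,0],[0.047,0,0,0,0,0,0],[0.06,0,0,0,0,0,0],[0.08,0,0,0,0,0,0],[0.08,0,0,-0.003,0,0,0],[0.08,0,0,-0.02,0,0,0],[0.08,0,0,-0.06,0,0,0],[0.08,0,0,-0.11,0,0,0],[0.08,0,0,-0.15,0,0,0],[0.08,0,0,-0.155,0,0,0],[0.08,0,0,-0.155,0,0,0]]
  ]
}}

```text
time_s: 17.35
position: [0.4867, -0.2043, 0.1998]
orientation: [[0.177, 0.984, -0.001], [0.984, -0.177, 0.001], [0.0, -0.001, -1.0]]
force: [1.1, -0.5, 0.2]
grip_width: 0.0803
```

```bash
python3 plan.py .5903 .1888 .2 1.749
```

```text
t 17.35 pos [ 0.4867 -0.2043  0.1998] F [ 1.1 -0.5  0.2] w 0.0803
shift [ 4.052e-01  3.240e-02 -1.000e-04] rot [-0.0009 -0.0006 -0.3561]
```

Emit:
{"api": "move_arm", "payload": {
  "deltas": [
    [[0.08,0.05,0.004,0,0,0,-0.04],[0.08,0.11,0.009,0,0,0,-0.1],[0.08,0.17,0.014,0,0,0,-0.15],[0.08,0.23,0.018,0,0,0,-0.2],[0.08,0.29,0.023,0,0,0,-0.26],[0.08,0.345,0.028,0,0,0,-0.31],[0.08,0.39,0.031,0,0,0,-0.34],[0.08,0.405,0.032,0,0,0,-0.356],[0.08,0.405,0.032,0,0,0,-0.356],[0.08,0.405,0.032,0,0,0,-0.356]]
  ]
}}

```text
time_s: 18.6
position: [0.5894, 0.1873, 0.1993]
orientation: [[-0.176, 0.984, -0.002], [0.984, 0.176, -0.0], [0.0, -0.002, -1.0]]
force: [0.3, -0.8, 0.6]
grip_width: 0.0802
```

```bash
python3 plan.py .5903 .1888 .056 1.749; python3 pic.py a6
```

```text
t 18.6 pos [0.5894 0.1873 0.1993] F [ 0.3 -0.8  0.6] w 0.0802
shift [0.0013 0.0015 0.1433] rot [-0.0023 -0.0003 -0.0017]
```

View pics/a6.png

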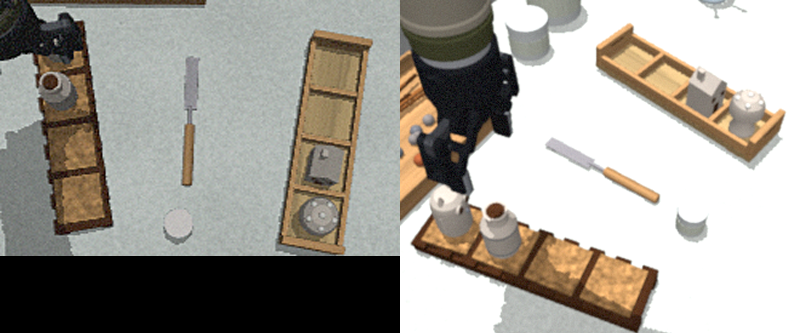

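The house stands upright in bay 2, at (323,167) top and (706,92) side. Now the vase.

Emit:
{"api": "move_arm", "payload": {
  "deltas": [
    [[0.08,0.001,0.001,0.04,-0.002,0,0],[0.08,0.001,0.001,0.08,-0.002,0,0],[0.08,0.001,0.001,0.11,-0.002,0,0],[0.08,0.001,0.001,0.13,-0.002,0,0],[0.08,0.001,0.001,0.143,-0.002,0,0],[0.08,0.001,0.001,0.143,-0.002,0,0],[0.08,0.001,0.001,0.143,-0.002,0,0]]
  ]
}}

```text
time_s: 19.58
position: [0.5911, 0.1881, 0.0579]
orientation: [[-0.175, 0.985, 0.002], [0.985, 0.175, 0.001], [0.0, 0.002, -1.0]]
force: [-0.0, 0.0, 0.9]
grip_width: 0.0798
```

Emit:
{"api": "move_arm", "payload": {
  "deltas": [
    [[0.068,0,0,0,0,0,0],[0.06,0,0,0,0,0,0],[0.054,0,0,0,0,0,0],[0.05,0,0,0,0,0,0],[0.04,0,0,0,0,0,0],[0.025,0,0,0,0,0,0],[0.025,0,0,0,0,0,0],[0.025,0,0,0,0,0,0]]
  ]
}}

```text
time_s: 20.58
position: [0.5914, 0.1883, 0.0583]
orientation: [[-0.175, 0.985, 0.003], [0.985, 0.175, 0.001], [0.001, 0.003, -1.0]]
force: [-0.7, 0.3, 4.4]
grip_width: 0.0453
```

Emit:
{"api": "move_arm", "payload": {
  "deltas": [
    [[0.025,0,0,-0.002,0,0,0],[0.025,0,0,-0.005,0,0,0],[0.025,0,0,-0.01,0,0,0],[0.025,0,0,-0.015,0,0,0],[0.025,0,0,-0.015,0,0,0]]
  ]
}}

```text
time_s: 21.2
position: [0.5918, 0.1883, 0.074]
orientation: [[-0.175, 0.985, 0.004], [0.985, 0.175, 0.001], [0.001, 0.004, -1.0]]
force: [0.4, 0.3, -2.2]
grip_width: 0.0453
```

```bash
python3 plan.py .5637 -.2181 .2 1.393; python3 pic.py a7
```

```text
t 21.2 pos [0.5918 0.1883 0.074 ] F [ 0.4  0.3 -2.2] w 0.0453
shift [-0.3952 -0.0981 -0.1267] rot [ 0.0042 -0.0013  0.3533]
```

View pics/a7.png

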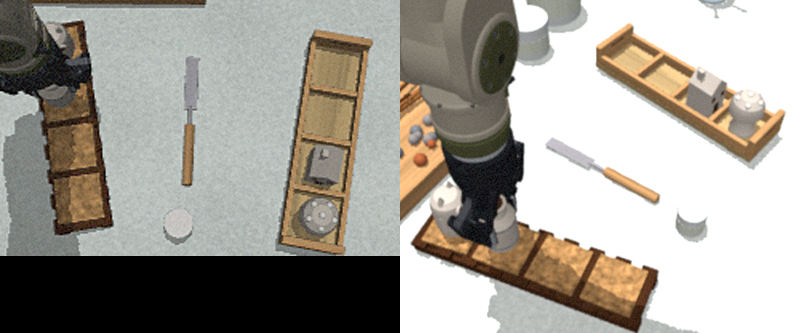

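The vase is held upright and clear of its tile at (503,225) in the side view. Offset to its underside is 0.0283, so contact in the bay should come at about 0.0463.

Emit:
{"api": "move_arm", "payload": {
  "deltas": [
    [[0.025,0,0,-0.045,0,0,0],[0.025,0,0,-0.09,0,0,0],[0.025,-0.02,-0.005,-0.127,0,0,0.02],[0.025,-0.075,-0.019,-0.127,0,0,0.07],[0.025,-0.13,-0.032,-0.127,0,0,0.12],[0.025,-0.185,-0.046,-0.127,0,0,0.17],[0.025,-0.24,-0.06,-0.127,0,0,0.22],[0.025,-0.3,-0.074,-0.127,0,0,0.27],[0.025,-0.36,-0.089,-0.127,0.003,0,0.32],[0.025,-0.395,-0.098,-0.127,0.004,0,0.353],[0.025,-0.395,-0.098,-0.127,0.004,0,0.353],[0.025,-0.395,-0.098,-0.127,0.004,0,0.353]]
  ]
}}

```text
time_s: 22.8
position: [0.5632, -0.2176, 0.1995]
orientation: [[0.177, 0.984, -0.001], [0.984, -0.177, 0.002], [0.002, -0.002, -1.0]]
force: [0.2, 0.7, -2.2]
grip_width: 0.0449
```

```bash
python3 plan.py .5637 -.2181 .0463 1.393
```

```text
t 22.8 pos [ 0.5632 -0.2176  0.1995] F [ 0.2  0.7 -2.2] w 0.0449
shift [-0.0007  0.0009  0.1532] rot [-0.0017 -0.0017  0.0003]
```

Emit:
{"api": "move_arm", "payload": {
  "deltas": [
    [[0.025,-0.001,0.001,0.04,0,0,0],[0.025,-0.001,0.001,0.075,0,0,0],[0.025,-0.001,0.001,0.105,0,0,0],[0.025,-0.001,0.001,0.125,0,0,0],[0.025,-0.001,0.001,0.135,0,0,0],[0.025,-0.001,0.001,0.142,0,0,0],[0.025,-0.001,0.001,0.146,0,0,0],[0.025,-0.001,0.001,0.149,0,0,0],[0.025,-0.001,0.001,0.151,0,0,0],[0.025,-0.001,0.001,0.151,0,0,0]]
  ]
}}

```text
time_s: 24.05
position: [0.5638, -0.2185, 0.0486]
orientation: [[0.177, 0.984, -0.001], [0.984, -0.177, 0.002], [0.002, -0.002, -1.0]]
force: [0.6, 0.2, -1.4]
grip_width: 0.0447
```

Emit:
{"api": "move_arm", "payload": {
  "deltas": [
    [[0.025,0,0,0.001,0,0,0],[0.025,0,0,0.002,0,0,0],[0.025,0,0,0.003,0,0,0],[0.025,0,0,0.003,0,0,0]]
  ]
}}

```text
time_s: 24.55
position: [0.5639, -0.2186, 0.0463]
orientation: [[0.177, 0.984, -0.001], [0.984, -0.177, 0.002], [0.001, -0.001, -1.0]]
force: [-2.0, 1.0, 4.8]
grip_width: 0.045
```

Emit:
{"api": "move_arm", "payload": {
  "deltas": [
    [[0.048,0,0,0,0,0,0],[0.054,0,0,0,0,0,0],[0.065,0,0,0,0,0,0],[0.08,0,0,0,0,0,0],[0.08,0,0,-0.003,0,0,0],[0.08,0,0,-0.02,0,0,0],[0.08,0,0,-0.06,0,0,0],[0.08,0,0,-0.11,0,0,0],[0.08,0,0,-0.15,0,0,0],[0.08,0,0,-0.154,0,0,0],[0.08,0,0,-0.154,0,0,0]]
  ]
}}

```text
time_s: 25.92
position: [0.5642, -0.2189, 0.2011]
orientation: [[0.177, 0.984, 0.0], [0.984, -0.177, 0.001], [0.001, 0.0, -1.0]]
force: [-0.1, -0.3, 0.4]
grip_width: 0.08
```

```bash
python3 plan.py .6655 .199 .2 1.749
```

```text
t 25.925 pos [ 0.5642 -0.2189  0.2011] F [-0.1 -0.3  0.4] w 0.08
shift [0.4293 0.0259 0.0016] rot [ 0.0004 -0.0009 -0.3559]
```

Emit:
{"api": "move_arm", "payload": {
  "deltas": [
    [[0.08,0.05,0.003,0,0,0,-0.04],[0.08,0.11,0.007,0,0,0,-0.1],[0.08,0.17,0.01,0,0,0,-0.15],[0.08,0.23,0.014,0,0,0,-0.2],[0.08,0.29,0.017,0,0,0,-0.25],[0.08,0.35,0.021,0,0,0,-0.3],[0.08,0.41,0.025,0,0,0,-0.34],[0.08,0.429,0.026,0,0,0,-0.356],[0.08,0.429,0.026,0,0,0,-0.356],[0.08,0.429,0.026,0,0,0,-0.356]]
  ]
}}

```text
time_s: 27.18
position: [0.6651, 0.1971, 0.2008]
orientation: [[-0.176, 0.984, -0.001], [0.984, 0.176, 0.0], [0.0, -0.001, -1.0]]
force: [-0.2, -0.3, -0.2]
grip_width: 0.0802
```

```bash
python3 plan.py .6655 .199 .056 1.749; python3 pic.py a8
```

```text
t 27.175 pos [0.6651 0.1971 0.2008] F [-0.2 -0.3 -0.2] w 0.0802
shift [0.0018 0.0009 0.1448] rot [-0.0012 -0.0003 -0.0016]
```

View pics/a8.png

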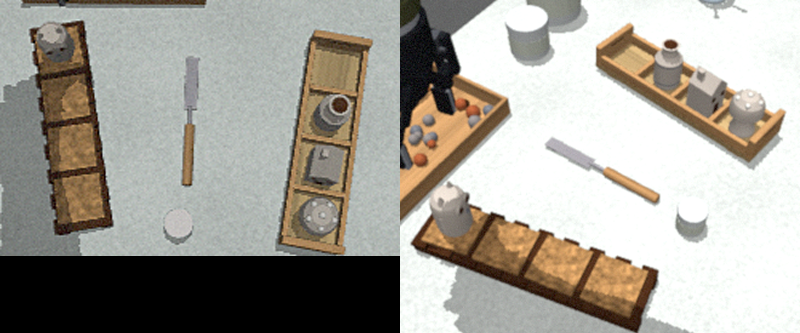

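The vase stands upright in bay 3, at (333,112) top and (668,65) side. Last, the owl.

Emit:
{"api": "move_arm", "payload": {
  "deltas": [
    [[0.08,0.002,0,0.04,0,0,0],[0.08,0.002,0,0.08,0,0,0],[0.08,0.002,0,0.11,0,0,0],[0.08,0.002,0,0.13,0,0,0],[0.08,0.002,0,0.145,0,0,0],[0.08,0.002,0,0.145,0,0,0],[0.08,0.002,0,0.145,0,0,0]]
  ]
}}

```text
time_s: 28.15
position: [0.6658, 0.1984, 0.0577]
orientation: [[-0.174, 0.985, 0.002], [0.985, 0.174, 0.001], [0.001, 0.002, -1.0]]
force: [0.2, -0.4, 0.5]
grip_width: 0.0798
```

Emit:
{"api": "move_arm", "payload": {
  "deltas": [
    [[0.068,0,0,0,0,0,0],[0.06,0,0,0,0,0,0],[0.054,0,0,0,0,0,0],[0.05,0,0,0,0,0,0],[0.04,0,0,0,0,0,0],[0.025,0,0,0,0,0,0],[0.025,0,0,0,0,0,0],[0.025,0,0,0,0,0,0]]
  ]
}}

```text
time_s: 29.15
position: [0.6664, 0.1985, 0.0584]
orientation: [[-0.174, 0.985, 0.003], [0.985, 0.174, 0.001], [0.0, 0.003, -1.0]]
force: [0.0, -0.3, 4.5]
grip_width: 0.0463
```

Emit:
{"api": "move_arm", "payload": {
  "deltas": [
    [[0.025,0,0,-0.002,0,0,0],[0.025,0,0,-0.005,0,0,0],[0.025,0,0,-0.01,0,0,0],[0.025,0,0,-0.015,0,0,0],[0.025,0,0,-0.015,0,0,0]]
  ]
}}

```text
time_s: 29.78
position: [0.6668, 0.1986, 0.0741]
orientation: [[-0.174, 0.985, 0.004], [0.985, 0.174, 0.001], [0.0, 0.004, -1.0]]
force: [1.1, 0.2, -0.9]
grip_width: 0.0461
```

```bash
python3 plan.py .6405 -.2318 .2 1.393; python3 pic.py a9
```

```text
t 29.775 pos [0.6668 0.1986 0.0741] F [ 1.1  0.2 -0.9] w 0.0461
shift [-0.4192 -0.1003 -0.1265] rot [ 0.0041 -0.0012  0.3529]
```

View pics/a9.png

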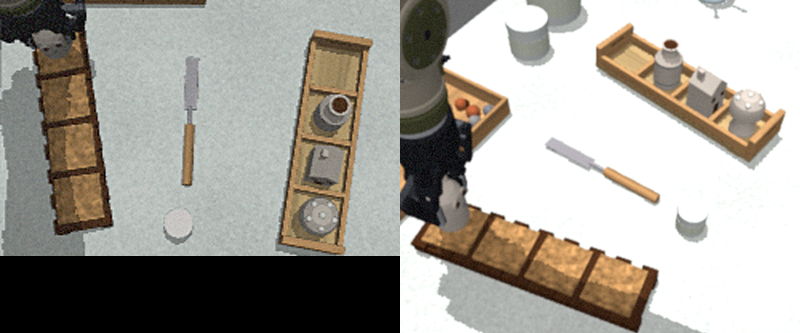

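The owl is held upright and clear of its tile at (453,205) in the side view. Carrying it to bay 4.

Emit:
{"api": "move_arm", "payload": {
  "deltas": [
    [[0.025,0,0,-0.045,0,0,0],[0.025,0,0,-0.09,0,0,0],[0.025,-0.02,-0.005,-0.127,0,0,0.02],[0.025,-0.075,-0.018,-0.127,0,0,0.07],[0.025,-0.13,-0.031,-0.127,0,0,0.12],[0.025,-0.19,-0.045,-0.127,0,0,0.17],[0.025,-0.25,-0.06,-0.127,0,0,0.22],[0.025,-0.31,-0.074,-0.127,0,0,0.27],[0.025,-0.37,-0.089,-0.127,0.003,0,0.32],[0.025,-0.419,-0.1,-0.127,0.004,0,0.353],[0.025,-0.419,-0.1,-0.127,0.004,0,0.353],[0.025,-0.419,-0.1,-0.127,0.004,0,0.353]]
  ]
}}

```text
time_s: 31.38
position: [0.6402, -0.2316, 0.1996]
orientation: [[0.177, 0.984, -0.002], [0.984, -0.177, 0.002], [0.002, -0.002, -1.0]]
force: [0.1, -0.2, -1.5]
grip_width: 0.0466
```

```bash
python3 plan.py .6405 -.2318 .0464 1.393
```

```text
t 31.375 pos [ 0.6402 -0.2316  0.1996] F [ 0.1 -0.2 -1.5] w 0.0466
shift [-0.0004  0.0006  0.1532] rot [-0.0019 -0.0016 -0.0006]
```

Emit:
{"api": "move_arm", "payload": {
  "deltas": [
    [[0.025,0,0,0.04,0,0,0],[0.025,0,0,0.075,0,0,0],[0.025,0,0,0.105,0,0,0],[0.025,0,0,0.125,0,0,0],[0.025,0,0,0.135,0,0,0],[0.025,0,0,0.142,0,0,0],[0.025,0,0,0.146,0,0,0],[0.025,0,0,0.149,0,0,0],[0.025,0,0,0.151,0,0,0],[0.025,0,0,0.151,0,0,0]]
  ]
}}

```text
time_s: 32.62
position: [0.64, -0.2315, 0.0487]
orientation: [[0.178, 0.984, -0.001], [0.984, -0.178, 0.002], [0.001, -0.002, -1.0]]
force: [-0.2, 0.8, -1.5]
grip_width: 0.0462
```

Emit:
{"api": "move_arm", "payload": {
  "deltas": [
    [[0.025,0,0,0.001,0,0,0],[0.025,0,0,0.002,0,0,0],[0.025,0,0,0.003,0,0,0],[0.025,0,0,0.003,0,0,0]]
  ]
}}

```text
time_s: 33.12
position: [0.64, -0.2315, 0.0464]
orientation: [[0.178, 0.984, -0.001], [0.984, -0.178, 0.001], [0.001, -0.001, -1.0]]
force: [-1.8, 0.1, 4.0]
grip_width: 0.0462
```

Contact. Release, lift, then move off towards the middle (high) for a clear last look.

Emit:
{"api": "move_arm", "payload": {
  "deltas": [
    [[0.048,0,0,0,0,0,0],[0.054,0,0,0,0,0,0],[0.065,0,0,0,0,0,0],[0.08,0,0,0,0,0,0],[0.08,0,0,-0.003,0,0,0],[0.08,0,0,-0.02,0,0,0],[0.08,0,0,-0.06,0,0,0],[0.08,0,0,-0.11,0,0,0],[0.08,0,0,-0.16,0,0,0],[0.08,0,0,-0.16,0,0,0],[0.08,0,0,-0.16,0,0,0]]
  ]
}}

```text
time_s: 34.5
position: [0.6403, -0.2318, 0.2073]
orientation: [[0.178, 0.984, 0.0], [0.984, -0.178, 0.001], [0.001, 0.0, -1.0]]
force: [-0.1, 0.3, -1.9]
grip_width: 0.0799
```

Emit:
{"api": "move_arm", "payload": {
  "deltas": [
    [[0.08,0.06,0,0,0,0,0],[0.08,0.12,0,0,0,0,0],[0.08,0.18,0,0,0,0,0],[0.08,0.24,0,0,0,0,0],[0.08,0.3,0,0,0,0,0],[0.08,0.36,0,0,0,0,0],[0.08,0.4,0,0,0,0,0],[0.08,0.4,0,0,0,0,0],[0.08,0.4,0,0,0,0,0]]
  ]
}}

```text
time_s: 35.62
position: [0.7106, 0.1615, 0.206]
orientation: [[0.177, 0.984, -0.003], [0.984, -0.177, 0.0], [-0.0, -0.003, -1.0]]
force: [0.0, -0.4, -0.2]
grip_width: 0.0801
```

```bash
python3 pic.py b1; python3 - <<'E'
from cell import *
s=sense(); print(s["time_s"],s["joint_vel"].round(3),s["force"].round(1))
E
```

```text
35.725 [-0.008 -0.007  0.006  0.001  0.001  0.002] [0.2 0.2 0.4]
```

View pics/b1.png

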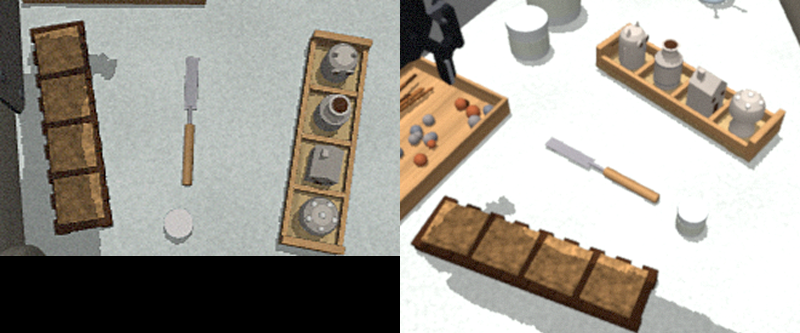

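All four stand upright, one to a bay. From the near end in the top view they are toadstool (320,215), house (323,167), vase (333,112) and owl (343,62). The pot and knife haven't moved, and the robot touches nothing.

```bash
python3 -c "
from cell import *
print(close_job())"
```

```text
the job is handed in; nothing more can be done
None
```

I moved all four pieces into the carrying rack in their old order and handed the job in at about 36 s. From the end nearest the robot they are toadstool, house, vase, owl.

- **Set-down:** I lowered each piece slowly. It touched down within about 1 mm of the height expected for the bay floor, and readings after contact were 2.5–9 N.
- **Last pictures:** Both cameras show each piece upright in its own bay and the drying rack empty. The paste pot and palette knife look unmoved, and the gripper is open and clear of everything.
- **Disagreements:** The gripper's finger-opening readings were 1–2 mm under the stated widths. The first hand-picked fit of the house was poor, so I corrected it by eye on a model overlay. Neither affected the result.

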